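Find the notch and open the paint box drawer

TASK

The drawer of the wooden paint box is locked by the blue knob on its lid, and the knob's pointer is no guide. Turn the knob clockwise until you feel it fall into its hidden notch, leave it there, then pull the drawer fully open by its tab and let go. Never force the drawer while it is still locked, and leave the glass, the bowl and the jar alone.

Things in the scene. Friction and masses are not known exactly. Their poses are not given: they have to be found in the camera images.
- paint_box: Wooden box, fixed to the table, 200 deep (x) by 170 wide (y) by 80 high mm. Origin: centre of its underside. x points from its front to its back (the drawer opens to -x), z up. The blue knob stands on the centre of its lid, on a steel disc 72 mm across and 3 mm thick.
- knob: Blue knob turning about the upright axis at the lid's centre. Origin: on the axis, at its foot, 83 mm above the table. A flange 44 mm across, 8 mm high, carries an upright grip bar 44 mm long (knob's x), 14 mm thick (knob's y), top 123 mm above the table. At the start the bar is within 10 degrees of the box's x. Stops: bar turned 20 degrees anticlockwise or 115 degrees clockwise from the box's x.
- knob_grip (a point): Point on the knob's axis inside the grip bar, 113 mm above the table. Turning drag about 0.05 N m. A hidden slotted cam with a spring ball has one notch, 15 to 87 degrees clockwise (from above) of the knob's start, different every time and not visible. A knob let go within 4 degrees of its bottom draws itself in and stays.
- knob_pointer (a point): White mark on top of the bar's +x end, 16 mm from the axis; no guide to the notch. What is felt turning clockwise: steady drag, then over 7 degrees the torque falls to about 0.2 N m below zero (the ball pulls the knob on), and at the bottom it jumps to about 0.3 N m, then fades over 7 degrees to the drag. One may turn back to the notch if it was passed.
- drawer: Drawer, front panel 164 wide, 74 high, 12 mm thick. Its origin is the box's origin when shut and moves along the box's -x as it opens, to a stop at 60 mm. Slides against about 1.5 N. Unless the knob is within about 4 degrees of its notch, a tongue on the drawer hits the cam after 1.5 mm; more than 20 N spoils the cam. From 15 mm open the tongue keeps the knob from turning.
- drawer_tab (a point): Dark wooden pull tab standing out 36 mm from the middle of the drawer's front panel, 14 mm thick (along the box's y), 26 mm high (32 to 58 mm above the table). The point is inside it, 22 mm in front of the panel's face, 45 mm above the table. Pinch it from above across its thickness.
- water_glass: Clear glass tumbler, 68 mm across, 85 mm high, standing to the left of the box. Origin: centre of its underside.
- paint_bowl: Black bowl, 120 mm across, 50 mm high, to the right of the box. Origin: centre of its underside.
- paint_jar: Closed paint jar, 60 mm across, 85 mm high, green cap, behind and to the left of the box. Origin: centre of its underside.

How it is judged:
By the outcome, as a careful person would: the job done as asked, in the order asked, and still so for the second after the job is handed in, with the robot touching nothing.
It also fails if it takes over 72 s, if anything falls off the work surface, if the arm or the gripper's body presses on something with over 40 N, if the wrist force passes 120 N, or if a joint passes its speed limit or range.

ROBOT

A 7-joint arm with a two-finger parallel gripper is mounted at the origin on the work surface. World frame = base frame: x ahead of the robot, y to its left, z up, the work surface at z = 0. Lengths are in mm, angles in rad, forces in N, time in s.
With the tool pointing down it reaches from about 425 to 1025 mm from the base axis. Payload 9.4 kg.
Tool frame: the origin (TCP) lies at the very end of the fingers, on their centre line; the grasp point (between the pads) lies 19 mm behind it; z points along the fingers, y is the direction in which the jaws open and shut (so a half turn about z gives the same grasp; the last joint's range is limited). The gripper opens to 93 mm and grips with 3 to 60 N. Pads are 15 mm wide; open, the fingers measure 128 mm over their backs; the gripper's body (75 mm by 188 mm) begins 65 mm behind the grasp point.
Start: joints at [-1.328, 0.599, -0.003, 1.599, 0.002, 0.943, -0.08], TCP at [227.928, 688.239, 218.618] pointing down, gripper open.
Joint ranges: [-2.57, 2.57], [-0.35, 1.97], [-1.29, 1.29], [0.11, 2.56], [-1.05, 4.19], [0.11, 1.86], [-2.63, 2.63]. Speed limits (rad/s): [2.22, 2.22, 3.01, 3.01, 3.14, 3.14, 3.14].

INTERFACE

Orientations are given as a rotation vector (axis times angle).
In Python, from workcell import r gives the robot as it stands.
- The arm moves only by the tool send_rows, never from a script. Its arguments are lists of equal length, an entry for each row: "gripper": the finger opening in m, from 0 to 0.093; "translation": the shift along the tool's x, y, z in m, a list of three; "dr": the turn, a rotation vector about the tool's x, y, z in rad, a list of three. In form: {"gripper": [gripper, ...], "translation": [[x, y, z], ...], "dr": [[wx, wy, wz], ...]}. A call has exactly 8 rows; each row shifts and turns the pose as measured when the row begins, along the tool's axes as they then stand; what a row does not reach is not made up. A row lasts 1/12 s, in which the tool goes at most 41.7 mm and 7.16 degrees, less where a joint would pass 70% of its speed; a pose out of reach is approached as far as the arm can. A call with a gripper value outside its range is refused whole. The fingers move at their own pace and stop on an object; the grip force is fixed at half the most. Time passes only in rows, so rows that do not move let the fingers close, or fill a call up. It gives the time, the measured TCP pose, the force and the opening at its end, in the units of the state.
- r.sense(): the state, without advancing time (a new reading comes with each control period).
- r.grab_frame(name): name is "scene" or "top" or "wrist"; returns (picture, depth): 480x640x3 uint8, blue, green, red; 480x640 float32, mm along the optical axis (not along the pixel's ray), 0 where there is no reading.
- r.camera_info(name): a dict with "vertical_fov" (degrees; the focal length in pixels is half the picture's height over the tangent of half this angle, whatever the lens; pixels are square), "cx", "cy" (the principal point, pixels), "k1" (the pictures are not rectified: a ray, as slopes to the right and down, at radius r is drawn at 1 + k1 r^2 times it, then the intrinsics apply), "world_from_camera" (4x4, takes a point from camera to world coordinates). Camera axes: x right, y up, looking along -z (the intrinsics and any distortion apply to the point x, -y, -z); pixel columns grow to the right and rows downward; lengths in mm; the calibration is good to about 2 mm. A picture is of the moment at which its call begins: read the wrist's pose just before it. camera_info takes no time and is no camera call; for the wrist camera it gives the pose at the moment of the call.
- r.sign_off(): hands the job in, once; it reports no verdict.
Trained networks look in the newest picture that a camera, given by its name, has taken for a name from the list of things; names that differ only in an ending like _2 or _b are one class to them, and where a whole thing is asked for, a point or a joint stands for the part that bears it (a point fixed in the world has none). Each returns a list of dicts, best first, with "conf" (0 to 1); they miss things now and then, are a little off and sometimes report something else, mostly with a low value. They report only what shows in the picture. A call takes as long as a camera call.
- r.cut_out(name, camera): "mask" (480x640 bool, what is visible of it) and "extent" ([left, top, right, bottom] in pixels, round what is visible of it).
The state is a dict: "time_s": time; "joint_pos": joint angles; "qvel": joint speeds; "joint_torque": joint torques, N m; "tcp_pos": TCP position; "orientation": TCP orientation; "wrist_force": force on the tool from outside, world axes, zero at the start; "moment": the same for the moment, N m; "opening": finger opening in mm.
Only numpy, scipy, OpenCV 4.12 (cv2) and the standard library are available. Lean on these libraries where they do the work, as an engineer would, in place of code of your own. Each camera call takes 0.05 s, during which the arm holds its last target. There are 200 camera calls.

## Working session

There is one attempt and no reset: what is moved stays moved. The work goes in short steps, Python scripts to look and compute and a tool call to move; the robot and the scene stay as the last step left them, time stands still between calls to the robot, and variables do not carry over. Pictures are saved under pics/ and viewed, about 8 in all and at most 12, crops included, and the job is handed in when it is done.

Besides the shell and the picture viewer there is one more tool, called after "Request:" by a JSON object that holds its "name" and its "arguments". send_rows: Moves the arm, as the interface text tells. Its arguments: {"type":"object","properties":{"gripper":{"type":"array"},"translation":{"type":"array"},"dr":{"type":"array"}},"required":["gripper","translation","dr"]}

```bash
mkdir -p pics; ls
cat > h.py <<'E'
import numpy as np, cv2
from workcell import r
from scipy.spatial.transform import Rotation as R
def world(cam, uv, depth, ci):
    f=240/np.tan(np.radians(ci["vertical_fov"])/2)
    K=np.array([[f,0,ci["cx"]],[0,f,ci["cy"]],[0,0,1.]])
    p=cv2.undistortPoints(np.array(uv,float).reshape(-1,1,2),K,np.array([ci["k1"],0,0,0.]))[:,0]
    # single-term k1 model
    d=np.asarray(depth,float).ravel()
    c=np.stack([p[:,0]*d,-p[:,1]*d,-d,np.ones_like(d)])
    return (np.array(ci["world_from_camera"])@c)[:3].T
def px(P,ci):
    f=240/np.tan(np.radians(ci["vertical_fov"])/2)
    c=np.linalg.inv(np.array(ci["world_from_camera"]))@np.r_[P,1]
    s=np.array([c[0],-c[1]])/-c[2]; s=s*(1+ci["k1"]*(s@s))
    return s*f+[ci["cx"],ci["cy"]]
E
python3 - <<'E'
from h import *
s=r.sense(); print(s)
for c in ["top","scene"]:
    ci=r.camera_info(c); print(c,ci)
    im,d=r.grab_frame(c); cv2.imwrite(f"pics/{c}1.png",im); np.save(f"{c}1.npy",d)
    for n in ["paint_box","knob","knob_pointer","drawer_tab","drawer","water_glass","paint_bowl","paint_jar"]:
        for o in r.cut_out(n,c)[:2]:
            m=o["mask"]&(d>0); v,u=np.nonzero(m)
            if len(u)==0: continue
            w=world(c,np.c_[u,v],d[m],ci)
            print(n,round(o["conf"],2),o["extent"],len(u),np.median(w,0).round(0),np.percentile(w,2,axis=0).round(0),np.percentile(w,98,axis=0).round(0))
E
```

```text
pics
{'time_s': 0.0, 'joint_pos': array([-1.32771231,  0.60012745, -0.00256646,  1.60013099,  0.00174759,
        0.9429139 , -0.07980992]), 'qvel': array([-9.05571724e-04,  8.56534924e-04,  2.16774144e-04, -3.80053633e-04,
        7.08355876e-06, -5.77530068e-05,  1.57777015e-03]), 'joint_torque': array([-2.20834063e-04, -7.65066075e+01,  1.49660870e+00, -2.52342224e+01,
       -5.25185326e-02,  1.70774694e-02,  1.69485888e-04]), 'tcp_pos': array([227.74563849, 687.7742952 , 217.75755308]), 'orientation': array([-5.00094609e-01, -3.10136759e+00,  2.46507238e-03]), 'wrist_force': array([ 0.37547769, -0.40828199, -0.46597369]), 'moment': array([-0.0095214,  0.0115193,  0.0286692]), 'opening': 92.7013030662879}
top {'vertical_fov': 50.06742724654649, 'cx': 315.4700450730518, 'cy': 242.69119584737274, 'k1': -0.047218375758122794, 'world_from_camera': array([[ 2.84976135e-02,  9.91323118e-01, -1.28321323e-01,
         4.97656976e+02],
       [-9.99343688e-01,  2.53828346e-02, -2.58438692e-02,
         7.45758848e+00],
       [-2.23624661e-02,  1.28973593e-01,  9.91395851e-01,
         8.
[... 1923 characters left out ...]
 [215.3, 225.6, 302.0, 251.0] 429 [552. -72.  78.] [ 519. -141.   56.] [568.  10.  81.]
drawer 0.76 [219.6, 221.7, 300.9, 252.6] 336 [551. -71.  78.] [ 519. -140.   55.] [567.   6.  81.]
water_glass 0.67 [342.7, 210.7, 381.9, 263.1] 1364 [564. 124.  57.] [538.  93.   7.] [598. 152.  87.]
water_glass 0.6 [262.2, 263.5, 290.4, 295.7] 576 [663. -50.  97.] [640. -68.  87.] [680. -30. 125.]
paint_bowl 0.73 [128.7, 315.2, 200.1, 379.8] 3556 [ 717. -256.   24.] [ 673. -300.    5.] [ 779. -196.   51.]
paint_jar 0.97 [356.8, 271.3, 394.3, 319.1] 1394 [704. 117.  81.] [653.  92.   3.] [722. 147.  87.]
paint_jar 0.49 [218.1, 226.3, 301.3, 250.0] 427 [551. -70.  78.] [ 518. -142.   55.] [569.   8.  81.]
```

Run:
```python
from h import *
for c in ["top","scene"]:
    ci=r.camera_info(c); d=np.load(f"{c}1.npy")
    v,u=np.nonzero(d>0); w=world(c,np.c_[u,v],d[d>0],ci)
    near=(abs(w[:,0]-650)<170)&(abs(w[:,1]+50)<125)
    for lo,hi in [(72,87),(76,82),(115,130),(105,130),(48,64)]:
        m=near&(w[:,2]>lo)&(w[:,2]<hi)
        if lo==48: m&=(w[:,0]<560)
        p=w[m][:,:2].astype(np.float32)
        if len(p)<5: continue
        print(c,lo,hi,len(p),cv2.minAreaRect(p),w[m].mean(0).round(1))
        if lo==48: print(w[m].round(0)[::max(1,len(p)//12)].tolist())
    im=cv2.imread(f"pics/{c}1.png")
    x0,y0=(290,120) if c=="top" else (195,190)
    cv2.imwrite(f"pics/{c}c.png",cv2.resize(im[y0:y0+200,x0:x0+200],None,fx=2.9,fy=2.9,interpolation=cv2.INTER_CUBIC))
```

```text
top 72 87 13628 ((653.7682495117188, -50.839996337890625), (212.64183044433594, 174.34933471679688), 9.451388359069824) [651.1 -50.9  80.1]
top 76 82 11834 ((653.7802734375, -50.782989501953125), (212.60806274414062, 174.3520965576172), 9.417014122009277) [651.  -51.3  79.8]
top 115 130 280 ((659.0313110351562, -49.66804885864258), (43.28570556640625, 14.174225807189941), 15.541909217834473) [658.3 -49.4 122.4]
top 105 130 310 ((658.9306640625, -49.67766571044922), (43.469268798828125, 14.19903564453125), 15.641497611999512) [657.6 -49.1 121.1]
top 48 64 247 ((532.828369140625, -59.427093505859375), (41.20922088623047, 149.435546875), 4.808806419372559) [533.8 -68.6  57.3]
[[559.0, -127.0, 61.0], [550.0, -74.0, 54.0], [546.0, -71.0, 58.0], [544.0, -62.0, 49.0], [542.0, -76.0, 56.0], [538.0, -69.0, 60.0], [535.0, -73.0, 58.0], [532.0, -76.0, 55.0], [527.0, -65.0, 55.0], [524.0, -68.0, 58.0], [521.0, -70.0, 58.0], [518.0, -73.0, 57.0], [515.0, -76.0, 58.0]]
scene 72 87 10330 ((653.0746459960938, -49.576934814453125), (214.2969970703125, 173.6595001220703), 9.539351463317871) [663.3 -49.2  80.6]
scene 76 82 8598 ((653.036376953125, -49.58336639404297), (214.21937561035156, 173.6595001220703), 9.539351463317871) [663.2 -50.5  80.2]
scene 115 130 223 ((658.9918212890625, -48.81454086303711), (44.33937072753906, 14.023568153381348), 15.735355377197266) [660.8 -48.8 122.8]
scene 105 130 257 ((659.009521484375, -48.878662109375), (44.3282356262207, 14.145426750183105), 15.638652801513672) [662.3 -48.7 121.1]
scene 48 64 62 ((524.8451538085938, -71.92933654785156), (19.5526123046875, 13.450654983520508), 9.528402328491211) [525.  -72.1  57.3]
[[517.0, -75.0, 60.0], [516.0, -79.0, 56.0], [518.0, -69.0, 57.0], [521.0, -73.0, 58.0], [520.0, -80.0, 55.0], [522.0, -70.0, 56.0], [523.0, -74.0, 55.0], [527.0, -78.0, 58.0], [528.0, -68.0, 57.0], [529.0, -74.0, 57.0], [531.0, -65.0, 57.0], [533.0, -69.0, 58.0], [535.0, -73.0, 58.0]]
```

View pics/topc.png

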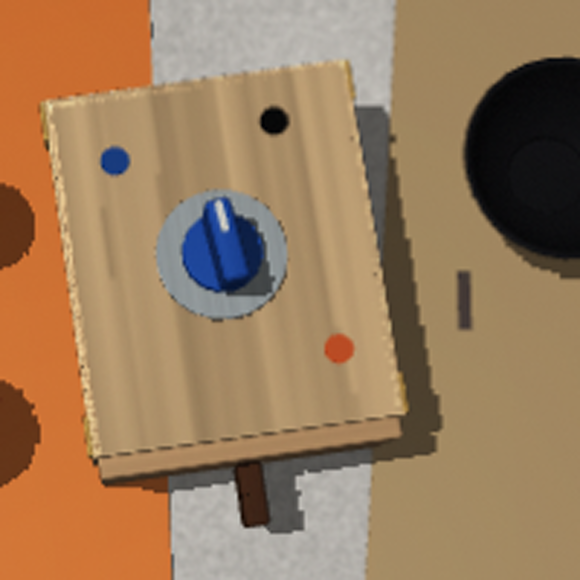

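The top crop shows the box, with the knob at its lid centre (crop 222,252), the pointer towards the back and the tab at the front (crop 252,495). Both cameras agree on these:

| Item | World position (mm) | Yaw (deg) |
|---|---|---|
| Box | – | about 9.5 |
| Knob axis | (659, -49.2) | – |
| Knob bar | – | about 15.6 |
| Tab point | about (527, -71.4) | – |

I'll move across at the present height.

Request:
{"name": "send_rows", "arguments": {"gripper": [0.093,0.093,0.093,0.093,0.093,0.093,0.093,0.093], "translation": [[-0.031,-0.027,0],[-0.031,-0.027,0],[-0.031,-0.027,0],[-0.031,-0.027,0],[-0.031,-0.027,0],[-0.031,-0.027,0],[-0.031,-0.027,0],[-0.031,-0.027,0]], "dr": [[0,0,0],[0,0,0],[0,0,0],[0,0,0],[0,0,0],[0,0,0],[0,0,0],[0,0,0]]}}

```text
time_s: 1.57
tcp_pos: [391.9, 408.4, 216.0]
orientation: [-0.473, -3.102, -0.009]
wrist_force: [0.5, 0.3, -1.0]
opening: 93.0
```

```bash
cat > st.py <<'E'
import sys
from h import *
# usage: st.py X Y Z YAWY(deg of tool y) -> state and remaining move in the tool frame (mm, deg)
s=r.sense(); M=R.from_rotvec(s["orientation"]).as_matrix()
yaw=np.degrees(np.arctan2(M[1,1],M[0,1]))
print("t",round(s["time_s"],2),"tcp",s["tcp_pos"].round(1),"yawY",yaw.round(2),"zaxis",M[:,2].round(4),"open",round(s["opening"],1))
print("F",s["wrist_force"].round(2),"M",s["moment"].round(3),"q",s["joint_pos"].round(2),"tau7",s["joint_torque"][6].round(3))
if len(sys.argv)>4:
    x,y,z,a=map(float,sys.argv[1:5]); a=np.radians(a)
    T=np.array([[-np.sin(a),np.cos(a),0],[np.cos(a),np.sin(a),0],[0,0,-1]]).T.copy()
    T=np.column_stack([[-np.sin(a),np.cos(a),0],[np.cos(a),np.sin(a),0],[0,0,-1]])
    print("move tool mm",(M.T@(np.array([x,y,z])-s["tcp_pos"])).round(1),"dr",R.from_matrix(M.T@T).as_rotvec().round(4))
E
sed -i '/^    T=np.array/d' st.py; python3 st.py 659 -49.2 218 105.6
```

```text
t 1.57 tcp [391.9 408.4 216. ] yawY 72.65 zaxis [-0.0028  0.0064 -1.    ] open 93.0
F [ 0.54  0.28 -0.96] M [ 0.043 -0.025  0.029] q [-0.89  0.41 -0.01  1.97 -0.    0.75  0.36] tau7 -1.455
move tool mm [-391.4 -357.1   -5.7] dr [ 0.0065 -0.003  -0.575 ]
```

Request:
{"name": "send_rows", "arguments": {"gripper": [0.093,0.093,0.093,0.093,0.093,0.093,0.093,0.093], "translation": [[-0.03,-0.028,0],[-0.03,-0.028,0],[-0.03,-0.028,0],[-0.03,-0.028,0],[-0.03,-0.028,0],[-0.03,-0.028,0],[-0.03,-0.028,0],[-0.03,-0.028,0]], "dr": [[0,0,0],[0,0,0],[0,0,0],[0,0,0],[0,0,0],[0,0,0],[0,0,0],[0,0,0]]}}

```text
time_s: 2.23
tcp_pos: [555.6, 117.8, 216.1]
orientation: [0.472, 3.105, 0.015]
wrist_force: [0.5, -0.9, 1.1]
opening: 93.3
```

Request:
{"name": "send_rows", "arguments": {"gripper": [0.093,0.093,0.093,0.093,0.093,0.093,0.093,0.093], "translation": [[-0.028,-0.025,0],[-0.028,-0.025,0],[-0.028,-0.025,0],[0,0,0],[0,0,0],[0,0,0],[0,0,0],[0,0,0]], "dr": [[0,0,0],[0,0,0],[0,0,0],[0,0,-0.11],[0,0,-0.11],[0,0,-0.11],[0,0,-0.11],[0,0,-0.11]]}}

```text
time_s: 2.9
tcp_pos: [620.9, 0.8, 216.2]
orientation: [-0.391, 3.109, 0.005]
wrist_force: [-0.6, 0.0, -0.4]
opening: 92.9
```

```bash
python3 st.py 659 -49.2 150 105.6
```

```text
t 2.9 tcp [620.9   0.8 216.2] yawY 104.34 zaxis [ 0.0076  0.0044 -1.    ] open 92.9
F [-0.58  0.02 -0.36] M [0.075 0.014 0.022] q [-0.01  0.48 -0.12  1.85  0.07  0.81  1.66] tau7 -1.902
move tool mm [-23.9 -58.   66.3] dr [ 0.0023  0.0085 -0.022 ]
```

Request:
{"name": "send_rows", "arguments": {"gripper": [0.093,0.093,0.093,0.093,0.093,0.093,0.093,0.093], "translation": [[-0.012,-0.029,0],[-0.012,-0.029,0],[0,0,0.03],[0,0,0.03],[0,0,0.006],[0,0,0],[0,0,0],[0,0,0]], "dr": [[0,0,-0.011],[0,0,-0.011],[0,0,0],[0,0,0],[0,0.008,0],[0,0,0],[0,0,0],[0,0,0]]}}

```text
time_s: 3.57
tcp_pos: [663.3, -51.4, 152.0]
orientation: [-0.441, 3.106, 0.003]
wrist_force: [0.0, 0.6, 0.2]
opening: 93.0
```

```bash
python3 st.py 659 -49.2 97 105.6
python3 - <<'E'
from h import *
ci=r.camera_info("wrist"); im,d=r.grab_frame("wrist"); cv2.imwrite("pics/w1.png",im)
v,u=np.nonzero(d>0); w=world("w",np.c_[u,v],d[d>0],ci)
m=(w[:,2]>115)&(w[:,2]<130)&(np.hypot(w[:,0]-659,w[:,1]+49)<35)
print(m.sum(), cv2.minAreaRect(w[m][:,:2].astype(np.float32)) if m.sum()>5 else "")
print(px([659,-49.2,123],ci),px([643.6,-53.5,123],ci))
E
```

```text
t 3.57 tcp [663.3 -51.4 152. ] yawY 106.15 zaxis [ 0.0045  0.0024 -1.    ] open 93.0
F [0.03 0.62 0.18] M [ 0.033  0.025 -0.042] q [ 0.07  0.6  -0.12  1.8   0.09  0.74  1.76] tau7 -0.003
move tool mm [ 3.8  3.2 55. ] dr [0.0011 0.0049 0.0097]
1722 ((659.5521240234375, -50.410499572753906), (43.8521842956543, 13.914149284362793), 15.877335548400879)
[329.1701968 268.4275567] [329.6320075  241.99602812]
```

View pics/w1.png

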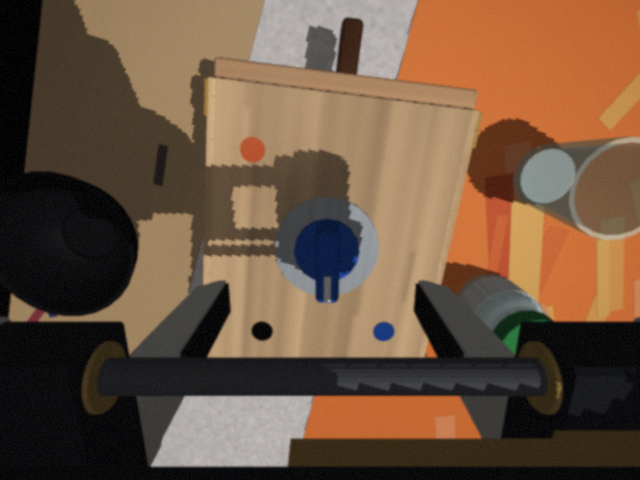

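The wrist view shows the bar (327,270) centred between the open fingers, with the glass (600,190), jar (505,310) and bowl (60,240) well clear. Its own measurement agrees within 1.3 mm, with the knob at (659.5,-50.4) and the bar at 15.9°. I'll descend to TCP z = 97.

Request:
{"name": "send_rows", "arguments": {"gripper": [0.093,0.093,0.093,0.093,0.093,0.093,0.093,0.093], "translation": [[0.004,0.002,0],[0,0,0.015],[0,0,0.015],[0,0,0.015],[0,0,0.008],[0,0,0.002],[0,0,0],[0,0,0]], "dr": [[0,0.005,0.008],[0,0,0],[0,0,0],[0,0,0],[0,0,0],[0,0,0],[0,0,0],[0,0,0]]}}

```text
time_s: 4.28
tcp_pos: [661.9, -47.5, 105.5]
orientation: [-0.428, 3.1, -0.001]
wrist_force: [-1.0, 0.4, 1.2]
opening: 92.9
```

```bash
python3 st.py 659.3 -49.8 97 105.7
```

```text
t 4.28 tcp [661.9 -47.5 105.5] yawY 105.72 zaxis [ 0.0122  0.001  -0.9999] open 92.9
F [-1.03  0.4   1.25] M [0.042 0.005 0.02 ] q [ 0.06  0.65 -0.11  1.84  0.11  0.64  1.73] tau7 -0.006
move tool mm [ 3.2 -1.5  8.4] dr [-0.0023  0.012   0.0003]
```

Request:
{"name": "send_rows", "arguments": {"gripper": [0.093,0.093,0.093,0.093,0.093,0.093,0.093,0.093], "translation": [[0.003,-0.0015,0.004],[0,0,0.004],[0,0,0.001],[0,0,0],[0,0,0],[0,0,0],[0,0,0],[0,0,0]], "dr": [[-0.002,0.012,0],[0,0,0],[0,0,0],[0,0,0],[0,0,0],[0,0,0],[0,0,0],[0,0,0]]}}

```text
time_s: 4.95
tcp_pos: [660.6, -50.3, 98.4]
orientation: [-0.428, 3.11, -0.001]
wrist_force: [-0.2, 0.2, -0.3]
opening: 92.7
```

```bash
python3 st.py 659.3 -49.8 97 105.7
```

```text
t 4.95 tcp [660.6 -50.3  98.4] yawY 105.68 zaxis [ 2.5e-03 -6.0e-04 -1.0e+00] open 92.7
F [-0.15  0.2  -0.34] M [ 0.023  0.024 -0.009] q [ 0.06  0.66 -0.1   1.84  0.11  0.64  1.73] tau7 -0.0
move tool mm [1.2 0.9 1.4] dr [-0.0012  0.0023 -0.0004]
```

Close enough, so I'll close on the bar.

Request:
{"name": "send_rows", "arguments": {"gripper": [0.093,0.03,0.01,0.0,0.0,0.0,0.0,0.0], "translation": [[0.001,0.001,0.001],[0,0,0],[0,0,0],[0,0,0],[0,0,0],[0,0,0],[0,0,0],[0,0,0]], "dr": [[0,0,0],[0,0,0],[0,0,0],[0,0,0],[0,0,0],[0,0,0],[0,0,0],[0,0,0]]}}

```text
time_s: 5.62
tcp_pos: [659.3, -49.4, 97.4]
orientation: [-0.428, 3.11, -0.001]
wrist_force: [0.7, 0.4, -0.6]
opening: 51.0
```

```bash
python3 st.py 659.3 -49.8 97 105.7
```

```text
t 5.62 tcp [659.3 -49.4  97.4] yawY 105.69 zaxis [ 2.7e-03 -5.0e-04 -1.0e+00] open 51.0
F [ 0.7   0.39 -0.59] M [0.037 0.013 0.054] q [ 0.06  0.66 -0.1   1.85  0.11  0.64  1.73] tau7 -0.0
move tool mm [ 0.1 -0.4  0.4] dr [-0.0013  0.0025 -0.0002]
```

Request:
{"name": "send_rows", "arguments": {"gripper": [0,0,0,0,0,0,0,0], "translation": [[0,0,0],[0,0,0],[0,0,0],[0,0,0],[0,0,0],[0,0,0],[0,0,0],[0,0,0]], "dr": [[0,0,0],[0,0,0],[0,0,0],[0,0,0],[0,0,0],[0,0,0],[0,0,0],[0,0,0]]}}

```text
time_s: 6.28
tcp_pos: [659.3, -49.4, 97.5]
orientation: [-0.428, 3.11, -0.001]
wrist_force: [1.0, 0.7, 0.1]
opening: 13.7
```

Request:
{"name": "send_rows", "arguments": {"gripper": [0,0,0,0,0,0,0,0], "translation": [[0,0,0],[0,0,0],[0,0,0],[0,0,0],[0,0,0],[0,0,0],[0,0,0],[0,0,0]], "dr": [[0,0,0],[0,0,0],[0,0,0],[0,0,0],[0,0,0],[0,0,0],[0,0,0],[0,0,0]]}}

```text
time_s: 6.95
tcp_pos: [659.3, -49.4, 97.5]
orientation: [-0.428, 3.11, -0.001]
wrist_force: [0.5, 1.2, 0.6]
opening: 13.7
```

```bash
python3 st.py 659.3 -49.8 97 105.7
```

```text
t 6.95 tcp [659.3 -49.4  97.5] yawY 105.67 zaxis [ 2.6e-03 -4.0e-04 -1.0e+00] open 13.7
F [0.46 1.18 0.6 ] M [0.094 0.053 0.011] q [ 0.06  0.66 -0.1   1.85  0.11  0.64  1.73] tau7 0.023
move tool mm [ 0.1 -0.4  0.5] dr [-0.0011  0.0024 -0.0005]
```

The bar is gripped, with an opening of 13.7 mm. I'll turn clockwise, first by about 7°.

Request:
{"name": "send_rows", "arguments": {"gripper": [0,0,0,0,0,0,0,0], "translation": [[0,0,0],[0,0,0],[0,0,0],[0,0,0],[0,0,0],[0,0,0],[0,0,0],[0,0,0]], "dr": [[0,0,0.017],[0,0,0.017],[0,0,0.017],[0,0,0.017],[0,0,0.017],[0,0,0.017],[0,0,0.017],[0,0,0.017]]}}

```text
time_s: 7.62
tcp_pos: [659.3, -49.4, 97.5]
orientation: [-0.195, 3.133, -0.001]
wrist_force: [0.7, -0.3, 0.7]
opening: 14.2
```

```bash
python3 st.py 659.3 -49.4 97.5 98
```

```text
t 7.62 tcp [659.3 -49.4  97.5] yawY 97.14 zaxis [ 2.7e-03 -6.0e-04 -1.0e+00] open 14.2
F [ 0.65 -0.31  0.75] M [0.039 0.005 0.128] q [ 0.03  0.66 -0.06  1.85  0.06  0.63  1.62] tau7 0.185
move tool mm [ 0. -0. -0.] dr [-0.0009  0.0026 -0.015 ]
```

Request:
{"name": "send_rows", "arguments": {"gripper": [0,0,0,0,0,0,0,0], "translation": [[0,0,0],[0,0,0],[0,0,0],[0,0,0],[0,0,0],[0,0,0],[0,0,0],[0,0,0]], "dr": [[0,0,0.01],[0,0,0.01],[0,0,0.01],[0,0,0.01],[0,0,0.01],[0,0,0.01],[0,0,0.01],[0,0,0.01]]}}

```text
time_s: 8.28
tcp_pos: [659.3, -49.4, 97.5]
orientation: [-0.055, 3.138, -0.001]
wrist_force: [1.1, 0.3, 0.3]
opening: 13.9
```

```bash
python3 st.py 659.3 -49.4 97.5 94
```

```text
t 8.28 tcp [659.3 -49.4  97.5] yawY 92.01 zaxis [ 2.6e-03 -7.0e-04 -1.0e+00] open 13.9
F [1.09 0.31 0.27] M [0.051 0.035 0.041] q [ 0.01  0.66 -0.04  1.85  0.04  0.63  1.56] tau7 0.079
move tool mm [ 0. -0. -0.] dr [-0.0008  0.0026 -0.0346]
```

```bash
cat > tq.py <<'E'
from h import *
a=[]
for i in range(4):
    s=r.sense(); a.append([s["moment"][2],s["joint_torque"][6]])
    if i<3: r.grab_frame("wrist")
M=R.from_rotvec(s["orientation"]).as_matrix(); y=np.degrees(np.arctan2(M[1,1],M[0,1]))
print("t",round(s["time_s"],2),"turned",round(105.67-y,2),"tcp",s["tcp_pos"].round(1),"Mz",np.mean(a,0)[0].round(3),"tau7",np.round([k[1] for k in a],3),"F",s["wrist_force"].round(1),"open",round(s["opening"],1))
E
python3 tq.py
```

```text
t 8.43 turned 13.6 tcp [659.3 -49.3  97.5] Mz 0.011 tau7 [ 0.079  0.056 -0.159 -0.065] F [ 0.6 -0.3 -0. ] open 13.7
```

Request:
{"name": "send_rows", "arguments": {"gripper": [0,0,0,0,0,0,0,0], "translation": [[0,0,0],[0,0,0],[0,0,0],[0,0,0],[0,0,0],[0,0,0],[0,0,0],[0,0,0]], "dr": [[0,0,0.008],[0,0,0.008],[0,0,0.008],[0,0,0.008],[0,0,0.008],[0,0,0.008],[0,0,0.008],[0,0,0.008]]}}

```text
time_s: 9.1
tcp_pos: [659.3, -49.3, 97.4]
orientation: [0.053, 3.139, -0.001]
wrist_force: [0.0, -0.2, 0.4]
opening: 13.8
```

```bash
python3 tq.py
```

```text
t 9.25 turned 17.56 tcp [659.3 -49.3  97.5] Mz 0.025 tau7 [ 0.053  0.06  -0.111 -0.038] F [-0.1 -0.3 -0.7] open 14.4
```

```bash
sed -i 's/np.mean(a,0)\[0\].round(3)/np.round([k[0] for k in a],3)/; s/range(4)/range(3)/; s/i<3/i<2/' tq.py
```

Request:
{"name": "send_rows", "arguments": {"gripper": [0,0,0,0,0,0,0,0], "translation": [[0,0,0],[0,0,0],[0,0,0],[0,0,0],[0,0,0],[0,0,0],[0,0,0],[0,0,0]], "dr": [[0,0,0.008],[0,0,0.008],[0,0,0.008],[0,0,0.008],[0,0,0.008],[0,0,0.008],[0,0,0.008],[0,0,0.008]]}}

```text
time_s: 9.92
tcp_pos: [659.3, -49.4, 97.5]
orientation: [0.162, 3.135, -0.001]
wrist_force: [-0.4, 0.2, -1.1]
opening: 14.0
```

```bash
python3 tq.py
```

```text
t 10.02 turned 21.55 tcp [659.3 -49.4  97.4] Mz [0.102 0.074 0.03 ] tau7 [ 0.049  0.031 -0.14 ] F [0.6 0.3 0.4] open 13.6
```

Request:
{"name": "send_rows", "arguments": {"gripper": [0,0,0,0,0,0,0,0], "translation": [[0,0,0],[0,0,0],[0,0,0],[0,0,0],[0,0,0],[0,0,0],[0,0,0],[0,0,0]], "dr": [[0,0,0.008],[0,0,0.008],[0,0,0.008],[0,0,0.008],[0,0,0.008],[0,0,0.008],[0,0,0.008],[0,0,0.008]]}}

```text
time_s: 10.68
tcp_pos: [659.3, -49.4, 97.5]
orientation: [0.271, 3.127, -0.001]
wrist_force: [0.1, 0.0, 0.2]
opening: 14.2
```

```bash
python3 tq.py
```

```text
t 10.78 turned 25.54 tcp [659.3 -49.3  97.5] Mz [0.123 0.021 0.061] tau7 [ 0.05   0.031 -0.142] F [0.3 0.3 0. ] open 13.8
```

Request:
{"name": "send_rows", "arguments": {"gripper": [0,0,0,0,0,0,0,0], "translation": [[0,0,0],[0,0,0],[0,0,0],[0,0,0],[0,0,0],[0,0,0],[0,0,0],[0,0,0]], "dr": [[0,0,0.008],[0,0,0.008],[0,0,0.008],[0,0,0.008],[0,0,0.008],[0,0,0.008],[0,0,0.008],[0,0,0.008]]}}

```text
time_s: 11.45
tcp_pos: [659.3, -49.4, 97.5]
orientation: [0.38, 3.116, -0.0]
wrist_force: [0.6, -0.4, -0.4]
opening: 13.7
```

```bash
python3 tq.py
```

```text
t 11.55 turned 29.57 tcp [659.3 -49.4  97.4] Mz [ 0.038  0.005 -0.053] tau7 [ 0.125  0.108 -0.067] F [-0.2 -0.1 -0.8] open 13.8
```

Request:
{"name": "send_rows", "arguments": {"gripper": [0,0,0,0,0,0,0,0], "translation": [[0,0,0],[0,0,0],[0,0,0],[0,0,0],[0,0,0],[0,0,0],[0,0,0],[0,0,0]], "dr": [[0,0,0.008],[0,0,0.008],[0,0,0.008],[0,0,0.008],[0,0,0.008],[0,0,0.008],[0,0,0.008],[0,0,0.008]]}}

```text
time_s: 12.22
tcp_pos: [659.3, -49.4, 97.5]
orientation: [0.49, 3.1, 0.0]
wrist_force: [-0.4, 0.3, 0.2]
opening: 13.9
```

```bash
python3 tq.py
```

```text
t 12.32 turned 33.62 tcp [659.3 -49.4  97.5] Mz [-0.09  -0.177 -0.197] tau7 [0.247 0.223 0.052] F [ 0.1 -0.2  0.3] open 13.8
```

The torque is falling (Mz about -0.15), so the ball is pulling the knob on and the bottom is near. I'll take smaller steps.

Request:
{"name": "send_rows", "arguments": {"gripper": [0,0,0,0,0,0,0,0], "translation": [[0,0,0],[0,0,0],[0,0,0],[0,0,0],[0,0,0],[0,0,0],[0,0,0],[0,0,0]], "dr": [[0,0,0.0025],[0,0,0.0025],[0,0,0.0025],[0,0,0.0025],[0,0,0.0025],[0,0,0.0025],[0,0,0.0025],[0,0,0.0025]]}}

```text
time_s: 12.98
tcp_pos: [659.3, -49.4, 97.5]
orientation: [0.522, 3.095, -0.0]
wrist_force: [-0.2, -0.4, -0.4]
opening: 13.7
```

```bash
python3 tq.py
```

```text
t 13.08 turned 34.82 tcp [659.3 -49.4  97.5] Mz [-0.     0.026 -0.083] tau7 [ 0.048  0.04  -0.01 ] F [-0.4 -0.2  0. ] open 13.9
```

Request:
{"name": "send_rows", "arguments": {"gripper": [0,0,0,0,0,0,0,0], "translation": [[0,0,0],[0,0,0],[0,0,0],[0,0,0],[0,0,0],[0,0,0],[0,0,0],[0,0,0]], "dr": [[0,0,0.0025],[0,0,0.0025],[0,0,0.0025],[0,0,0.0025],[0,0,0.0025],[0,0,0.0025],[0,0,0.0025],[0,0,0.0025]]}}

```text
time_s: 13.75
tcp_pos: [659.3, -49.4, 97.5]
orientation: [0.554, 3.089, -0.0]
wrist_force: [0.6, -1.1, -0.5]
opening: 13.8
```

```bash
python3 tq.py
```

```text
t 13.85 turned 36.02 tcp [659.3 -49.3  97.4] Mz [0.108 0.142 0.136] tau7 [-0.099 -0.106 -0.157] F [ 0.3 -0.2 -0.2] open 13.8
```

The torque fell to about -0.2 at 33.6°, crossed zero near 34.8° and rose to +0.13 at 36.0°, so the bottom is at about 35°. I'll turn back about 1° and let go.

Request:
{"name": "send_rows", "arguments": {"gripper": [0,0,0,0,0,0,0,0], "translation": [[0,0,0],[0,0,0],[0,0,0],[0,0,0],[0,0,0],[0,0,0],[0,0,0],[0,0,0]], "dr": [[0,0,-0.003],[0,0,-0.003],[0,0,-0.003],[0,0,-0.003],[0,0,-0.003],[0,0,-0.003],[0,0,0],[0,0,0]]}}

```text
time_s: 14.52
tcp_pos: [659.3, -49.4, 97.4]
orientation: [0.526, 3.095, 0.0]
wrist_force: [-0.2, -0.4, 1.0]
opening: 13.8
```

```bash
python3 tq.py
```

```text
t 14.62 turned 34.95 tcp [659.3 -49.4  97.5] Mz [-0.032 -0.116 -0.113] tau7 [0.101 0.094 0.096] F [ 0.4 -0.5  0.7] open 14.0
```

Request:
{"name": "send_rows", "arguments": {"gripper": [0.02,0.03,0.04,0.05,0.05,0.05,0.05,0.05], "translation": [[0,0,0],[0,0,0],[0,0,0],[0,0,0],[0,0,0],[0,0,0],[0,0,0],[0,0,0]], "dr": [[0,0,0],[0,0,0],[0,0,0],[0,0,0],[0,0,0],[0,0,0],[0,0,0],[0,0,0]]}}

```text
time_s: 15.28
tcp_pos: [659.4, -49.2, 97.5]
orientation: [0.525, 3.095, 0.0]
wrist_force: [-0.4, -0.2, -0.4]
opening: 49.9
```

```bash
python3 tq.py
```

```text
t 15.38 turned 34.91 tcp [659.4 -49.2  97.5] Mz [ 0.019 -0.021  0.026] tau7 [0. 0. 0.] F [0.2 0.2 0.1] open 50.0
```

Released cleanly. I'll raise the arm and measure the bar's angle with the wrist camera.

Request:
{"name": "send_rows", "arguments": {"gripper": [0.05,0.05,0.05,0.05,0.05,0.05,0.05,0.05], "translation": [[0,0,-0.015],[0,0,-0.02],[0,0,-0.02],[0,0,0],[0,0,0],[0,0,0],[0,0,0],[0,0,0]], "dr": [[0,0,0],[0,0,0],[0,0,0],[0,0,-0.12],[0,0,-0.12],[0,0,-0.12],[0,0,-0.12],[0,0,-0.04]]}}

```text
time_s: 16.05
tcp_pos: [659.0, -48.8, 155.2]
orientation: [-0.323, 3.123, -0.003]
wrist_force: [0.1, 0.6, 0.3]
opening: 50.1
```

```bash
cat > bar.py <<'E'
from h import *
for c in ["wrist","top"]:
    ci=r.camera_info(c); im,d=r.grab_frame(c)
    v,u=np.nonzero(d>0); w=world(c,np.c_[u,v],d[d>0],ci)
    m=(w[:,2]>115)&(w[:,2]<130)&(np.hypot(w[:,0]-659,w[:,1]+49)<28)
    print(c,m.sum(), cv2.minAreaRect(w[m][:,:2].astype(np.float32)) if m.sum()>5 else "")
E
python3 bar.py; python3 st.py 526.8 -71.6 150 99.5
```

```text
wrist 1709 ((659.7036743164062, -50.30352783203125), (14.363170623779297, 43.917789459228516), 70.7762451171875)
top 42 ((643.8555297851562, -42.49373245239258), (9.395821571350098, 10.445042610168457), 74.02656555175781)
t 16.15 tcp [658.9 -48.9 155. ] yawY 101.42 zaxis [ 0.0022 -0.0011 -1.    ] open 50.3
F [-0.19 -0.28  0.02] M [0.04  0.011 0.003] q [ 0.04  0.59 -0.08  1.81  0.06  0.74  1.7 ] tau7 0.813
move tool mm [134.    3.9   4.8] dr [-0.0015  0.0019  0.0334]
```

The bar is now at -19.2°, so it has turned 35.1°, which agrees with the felt bottom. Next is the tab.

Request:
{"name": "send_rows", "arguments": {"gripper": [0.06,0.06,0.06,0.06,0.06,0.06,0.06,0.06], "translation": [[0.034,0.001,0],[0.033,0.001,0],[0.033,0.001,0],[0.033,0.001,0],[0,0,0],[0,0,0],[0,0,0],[0,0,0]], "dr": [[0,0,0.011],[0,0,0.011],[0,0,0.011],[0,0,0],[0,0,0],[0,0,0],[0,0,0],[0,0,0]]}}

```text
time_s: 16.82
tcp_pos: [522.6, -69.0, 153.8]
orientation: [-0.23, 3.13, -0.001]
wrist_force: [0.6, 0.1, 0.3]
opening: 59.8
```

```bash
python3 - <<'E'
from h import *
ci=r.camera_info("wrist"); im,d=r.grab_frame("wrist"); cv2.imwrite("pics/w2.png",im)
v,u=np.nonzero(d>0); w=world("w",np.c_[u,v],d[d>0],ci)
m=(w[:,2]>50)&(w[:,2]<64)&(np.hypot(w[:,0]-530,w[:,1]+72)<35)
p=w[m]; b=cv2.minAreaRect(p[:,:2].astype(np.float32)); print(m.sum(),b,p.mean(0).round(1), np.percentile(p,[2,98],axis=0).round(1).tolist())
E
python3 st.py 526.8 -71.6 26 99.5
```

```text
1258 ((531.8533325195312, -71.77450561523438), (37.330013275146484, 58.098941802978516), 9.420907974243164) [537.  -70.9  57.6] [[514.2, -94.2, 50.8], [553.8, -43.1, 63.4]]
t 16.87 tcp [522.8 -68.9 153.7] yawY 98.43 zaxis [ 3.1e-03 -6.0e-04 -1.0e+00] open 60.0
F [ 0.77  0.17 -0.97] M [ 0.033  0.016 -0.   ] q [ 0.07  0.45 -0.07  2.11  0.06  0.57  1.68] tau7 -0.0
move tool mm [ -3.2  -3.1 127.8] dr [-0.001   0.0029 -0.0187]
```

View pics/w2.png

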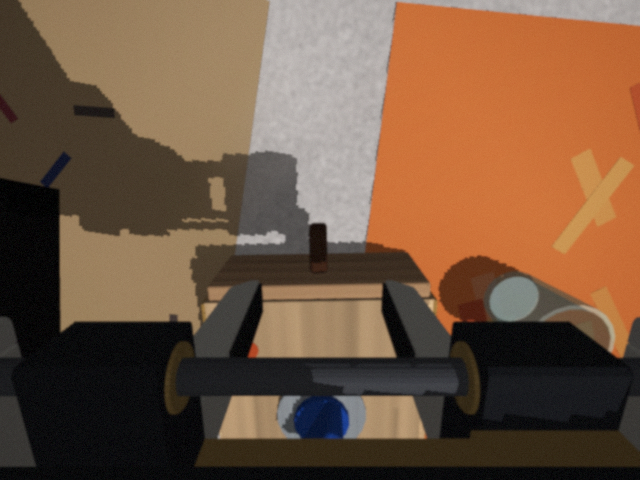

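The tab is visible at (318,247), midway between the fingers (260 and 385) and in line with its predicted point. The glass at right is clear, so I'll descend.

Request:
{"name": "send_rows", "arguments": {"gripper": [0.06,0.06,0.06,0.06,0.06,0.06,0.06,0.06], "translation": [[-0.003,-0.003,0],[0,0,0.02],[0,0,0.02],[0,0,0.02],[0,0,0.02],[0,0,0],[0,0,0],[0,0,0]], "dr": [[0,0.003,-0.018],[0,0,0],[0,0,0],[0,0,0],[0,0,0],[0,0,0],[0,0,0],[0,0,0]]}}

```text
time_s: 17.53
tcp_pos: [536.7, -71.2, 71.0]
orientation: [-0.27, 3.123, -0.002]
wrist_force: [0.8, -0.3, 0.1]
opening: 59.9
```

```bash
python3 st.py 526.8 -71.8 26 99.5
```

```text
t 17.53 tcp [536.7 -71.2  71. ] yawY 99.87 zaxis [ 7.e-03 -7.e-04 -1.e+00] open 59.9
F [ 0.76 -0.31  0.1 ] M [0.063 0.009 0.014] q [ 0.07  0.6  -0.06  2.14  0.09  0.4   1.68] tau7 -0.007
move tool mm [10.2  1.2 45. ] dr [-0.0019  0.0068  0.0065]
```

Request:
{"name": "send_rows", "arguments": {"gripper": [0.06,0.06,0.06,0.06,0.06,0.06,0.06,0.06], "translation": [[0.01,0.001,0],[0.002,0,0.01],[0.001,0,0.01],[0.001,0,0.01],[0.001,0,0.01],[0,0,0.003],[0,0,0],[0,0,0]], "dr": [[0,0.007,0.006],[0,0,0],[0,0,0],[0,0,0],[0,0,0],[0,0,0],[0,0,0],[0,0,0]]}}

```text
time_s: 18.2
tcp_pos: [522.4, -73.5, 28.2]
orientation: [-0.259, 3.125, -0.005]
wrist_force: [-0.4, -0.8, 0.7]
opening: 60.5
```

```bash
python3 st.py 526.8 -71.8 26 99.5
```

```text
t 18.2 tcp [522.4 -73.5  28.2] yawY 99.49 zaxis [ 0.0061 -0.0026 -1.    ] open 60.5
F [-0.38 -0.79  0.74] M [ 0.029 -0.015 -0.041] q [ 0.06  0.67 -0.04  2.19  0.1   0.28  1.67] tau7 -0.004
move tool mm [-4.6  1.   2.2] dr [-0.0035  0.0056 -0.0002]
```

Request:
{"name": "send_rows", "arguments": {"gripper": [0.06,0.06,0.06,0.02,0,0,0,0], "translation": [[-0.004,0.001,0.002],[0,0,0],[0,0,0],[0,0,0],[0,0,0],[0,0,0],[0,0,0],[0,0,0]], "dr": [[-0.003,0.005,0],[0,0,0],[0,0,0],[0,0,0],[0,0,0],[0,0,0],[0,0,0],[0,0,0]]}}

```text
time_s: 18.87
tcp_pos: [528.0, -71.7, 27.8]
orientation: [-0.26, 3.127, -0.001]
wrist_force: [-0.0, 0.3, 0.3]
opening: 31.2
```

Request:
{"name": "send_rows", "arguments": {"gripper": [0,0,0,0,0,0,0,0], "translation": [[0,0,0],[0,0,0],[0,0,0],[0,0,0],[0,0,0],[0,0,0],[0,0,0],[0,0,0]], "dr": [[0,0,0],[0,0,0],[0,0,0],[0,0,0],[0,0,0],[0,0,0],[0,0,0],[0,0,0]]}}

```text
time_s: 19.53
tcp_pos: [527.9, -71.4, 27.9]
orientation: [-0.26, 3.127, -0.0]
wrist_force: [-0.5, 0.4, 0.1]
opening: 13.8
```

```bash
python3 st.py 526.8 -71.8 26 99.5
```

```text
t 19.53 tcp [527.9 -71.4  27.9] yawY 99.5 zaxis [ 0.0034  0.     -1.    ] open 13.8
F [-0.46  0.42  0.14] M [ 0.133 -0.003 -0.006] q [ 0.06  0.67 -0.04  2.18  0.1   0.29  1.67] tau7 0.003
move tool mm [ 1.1 -0.2  1.9] dr [-0.0005  0.0033  0.    ]
```

The tab is gripped at 13.8 mm. First, a gentle test pull.

Request:
{"name": "send_rows", "arguments": {"gripper": [0,0,0,0,0,0,0,0], "translation": [[0.0004,0,0],[0.0004,0,0],[0.0004,0,0],[0.0004,0,0],[0.0004,0,0],[0.0004,0,0],[0.0004,0,0],[0.0004,0,0]], "dr": [[0,0,0],[0,0,0],[0,0,0],[0,0,0],[0,0,0],[0,0,0],[0,0,0],[0,0,0]]}}

```text
time_s: 20.2
tcp_pos: [526.2, -71.7, 28.0]
orientation: [-0.26, 3.125, -0.0]
wrist_force: [1.7, 1.1, -0.7]
opening: 13.9
```

```bash
python3 st.py 468.8 -81.3 27.9 99.5
```

```text
t 20.2 tcp [526.2 -71.7  28. ] yawY 99.52 zaxis [ 6.2e-03  3.0e-04 -1.0e+00] open 13.9
F [ 1.67  1.05 -0.74] M [ 0.197 -0.164 -0.004] q [ 0.06  0.67 -0.04  2.18  0.1   0.29  1.67] tau7 0.012
move tool mm [58.2  0.  -0.3] dr [-0.0007  0.0062  0.0003]
```

Request:
{"name": "send_rows", "arguments": {"gripper": [0,0,0,0,0,0,0,0], "translation": [[0.0006,0,0],[0.0006,0,0],[0.0006,0,0],[0.0006,0,0],[0.0006,0,0],[0.0006,0,0],[0.0006,0,0],[0.0006,0,0]], "dr": [[0,0.004,0],[0,0,0],[0,0,0],[0,0,0],[0,0,0],[0,0,0],[0,0,0],[0,0,0]]}}

```text
time_s: 20.87
tcp_pos: [521.5, -72.5, 28.0]
orientation: [-0.26, 3.128, -0.001]
wrist_force: [0.9, 1.5, -1.7]
opening: 14.1
```

```bash
python3 st.py 468.8 -81.3 27.9 99.5
```

```text
t 20.87 tcp [521.5 -72.5  28. ] yawY 99.52 zaxis [ 3.e-03 -3.e-04 -1.e+00] open 14.1
F [ 0.89  1.49 -1.7 ] M [ 0.184 -0.282  0.011] q [ 0.06  0.67 -0.04  2.19  0.1   0.28  1.67] tau7 0.013
move tool mm [53.4  0.  -0.1] dr [-0.0008  0.0029  0.0004]
```

It has moved 6.5 mm at drag force only, so it is unlocked. I'll keep pulling.

Request:
{"name": "send_rows", "arguments": {"gripper": [0,0,0,0,0,0,0,0], "translation": [[0.004,0,0],[0.004,0,0],[0.004,0,0],[0.004,0,0],[0.004,0,0],[0.004,0,0],[0.002,0,0],[0.001,0,0]], "dr": [[0,0.002,0],[0,0,0],[0,0,0],[0,0,0],[0,0,0],[0,0,0],[0,0,0],[0,0,0]]}}

```text
time_s: 21.53
tcp_pos: [491.7, -77.5, 28.0]
orientation: [-0.26, 3.13, -0.001]
wrist_force: [1.8, 0.9, -2.6]
opening: 13.9
```

```bash
python3 st.py 468.8 -81.3 27.9 99.5
```

```text
t 21.53 tcp [491.7 -77.5  28. ] yawY 99.51 zaxis [ 1.e-03 -6.e-04 -1.e+00] open 13.9
F [ 1.79  0.89 -2.61] M [ 0.182 -0.527 -0.059] q [ 0.07  0.65 -0.04  2.26  0.1   0.23  1.67] tau7 0.009
move tool mm [23.2  0.   0. ] dr [-0.0008  0.0009  0.0002]
```

Request:
{"name": "send_rows", "arguments": {"gripper": [0,0,0,0,0,0,0,0], "translation": [[0.004,0,0],[0.004,0,0],[0.004,0,0],[0.004,0,0],[0.002,0,0],[0.001,0,0],[0.001,0,0],[0.001,0,0]], "dr": [[0,0,0],[0,0,0],[0,0,0],[0,0,0],[0,0,0],[0,0,0],[0,0,0],[0,0,0]]}}

```text
time_s: 22.2
tcp_pos: [468.8, -81.4, 28.0]
orientation: [-0.26, 3.13, -0.001]
wrist_force: [0.6, 0.2, -2.1]
opening: 14.3
```

```bash
python3 st.py 468.8 -81.3 27.9 99.5
```

```text
t 22.2 tcp [468.8 -81.4  28. ] yawY 99.51 zaxis [ 1.1e-03 -6.0e-04 -1.0e+00] open 14.3
F [ 0.56  0.18 -2.07] M [ 0.212 -0.434 -0.041] q [ 0.08  0.64 -0.04  2.31  0.11  0.19  1.68] tau7 0.008
move tool mm [-0.   0.1  0.1] dr [-0.0008  0.001   0.0002]
```

At about 60 mm. A gentle nudge will show whether it's at the stop.

Request:
{"name": "send_rows", "arguments": {"gripper": [0,0,0,0,0,0,0,0], "translation": [[0.0006,0,0],[0.0006,0,0],[0.0006,0,0],[0.0006,0,0],[0.0006,0,0],[0.0006,0,0],[0,0,0],[0,0,0]], "dr": [[0,0,0],[0,0,0],[0,0,0],[0,0,0],[0,0,0],[0,0,0],[0,0,0],[0,0,0]]}}

```text
time_s: 22.87
tcp_pos: [468.8, -81.4, 28.0]
orientation: [-0.261, 3.124, -0.001]
wrist_force: [4.6, 1.2, -3.2]
opening: 13.8
```

```bash
python3 st.py 468.8 -81.3 27.9 99.5
```

```text
t 22.87 tcp [468.8 -81.4  28. ] yawY 99.57 zaxis [ 0.007 -0.    -1.   ] open 13.8
F [ 4.62  1.17 -3.21] M [ 0.254 -0.594 -0.04 ] q [ 0.08  0.64 -0.04  2.31  0.11  0.18  1.68] tau7 0.041
move tool mm [-0.   0.1  0.1] dr [-0.0012  0.0069  0.0012]
```

It doesn't move further and the force rises to 4.6 N, so it's at the stop. Releasing and lifting.

Request:
{"name": "send_rows", "arguments": {"gripper": [0.02,0.03,0.05,0.06,0.06,0.06,0.06,0.06], "translation": [[0,0,0],[0,0,0],[0,0,0],[0,0,0],[0,0,0],[0,0,0],[0,0,0],[0,0,0]], "dr": [[0,0,0],[0,0,0],[0,0,0],[0,0,0],[0,0,0],[0,0,0],[0,0,0],[0,0,0]]}}

```text
time_s: 23.53
tcp_pos: [463.3, -82.4, 28.0]
orientation: [0.26, -3.129, 0.001]
wrist_force: [-0.0, 0.2, 0.1]
opening: 58.8
```

Request:
{"name": "send_rows", "arguments": {"gripper": [0.06,0.06,0.06,0.06,0.06,0.06,0.06,0.06], "translation": [[0,0,-0.01],[0,0,-0.015],[0,0,-0.02],[0,0,-0.02],[0,0,-0.03],[0,0,-0.03],[0,0,0],[0,0,0]], "dr": [[0,0,0],[0,0,0],[0,0,0],[0,0,0],[0,0,0],[0,0,0],[0,0,0],[0,0,0]]}}

```text
time_s: 24.2
tcp_pos: [462.3, -82.0, 157.3]
orientation: [0.26, -3.124, 0.001]
wrist_force: [0.2, 0.3, -0.6]
opening: 60.3
```

```bash
python3 st.py
python3 - <<'E'
from h import *
for c in ["top","scene"]:
    ci=r.camera_info(c); im,d=r.grab_frame(c); cv2.imwrite(f"pics/{c}2.png",im)
    v,u=np.nonzero(d>0); w=world(c,np.c_[u,v],d[d>0],ci)
    m=(w[:,2]>115)&(w[:,2]<130)&(np.hypot(w[:,0]-659,w[:,1]+49)<28)
    print(c,m.sum(), cv2.minAreaRect(w[m][:,:2].astype(np.float32)) if m.sum()>5 else "")
    q=(w-[659.3,-49.6,0])@R.from_euler("z",9.5,degrees=True).as_matrix()
    m=(abs(q[:,1])<75)&(abs(q[:,1])>20)&(q[:,2]>68)&(q[:,2]<84)&(q[:,0]>-190)&(q[:,0]<-120)
    if m.sum()>5: print("panel x in box",m.sum(),np.percentile(q[m][:,0],[2,98]).round(1))
    m=(abs(q[:,1])<12)&(q[:,2]>52)&(q[:,2]<63)&(q[:,0]<-165)&(q[:,0]>-230)
    if m.sum()>5: print("tab x",m.sum(),np.percentile(q[m][:,0],[2,98]).round(1))
    for n in ["water_glass","paint_bowl","paint_jar"]:
        o=r.cut_out(n,c)
        if o: print(n,round(o[0]["conf"],2),np.round(o[0]["extent"]))
E
```

```text
t 24.2 tcp [462.3 -82.  157.3] yawY 99.52 zaxis [-6.3e-03 -9.0e-04 -1.0e+00] open 60.3
F [ 0.23  0.34 -0.63] M [ 0.029  0.023 -0.012] q [ 0.12  0.4  -0.09  2.22  0.07  0.53  1.71] tau7 0.03
top 269 ((658.8421630859375, -49.52468490600586), (13.874582290649414, 43.62834930419922), 70.28052520751953)
panel x in box 186 [-170.9 -160. ]
water_glass 0.91 [232. 238. 278. 285.]
paint_bowl 0.92 [450. 142. 523. 208.]
paint_jar 0.58 [243. 170. 281. 212.]
scene 223 ((658.5852661132812, -49.09367370605469), (14.602625846862793, 44.73576736450195), 70.1466064453125)
panel x in box 441 [-171.  -158.6]
tab x 52 [-206.1 -186.6]
water_glass 0.67 [342. 215. 381. 265.]
paint_bowl 0.66 [129. 314. 201. 380.]
paint_jar 0.8 [355. 275. 393. 318.]
```

View pics/scene2.png

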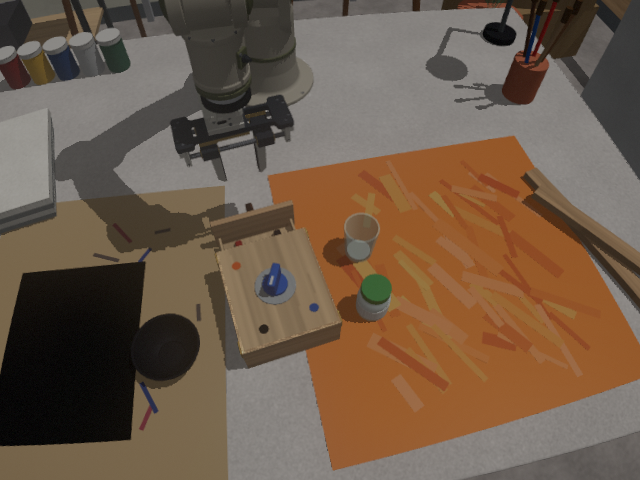

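The scene picture shows the drawer open (panel at about (255,220)) and the gripper clear at (235,135). The glass (360,235), bowl (165,347) and jar (375,298) are where they were. The panel face sits about 171 mm in front of the knob axis, against 172 expected for a 60 mm opening.

```bash
python3 -c "
from h import *
print(r.sign_off())"
```

```text
the job is handed in; nothing more can be done
None
```

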